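# Load the tube block, free the heater's lid and hold it open

### The arm

A 7-joint arm with a two-finger parallel gripper is mounted at the origin on the work surface. World frame = base frame: x ahead of the robot, y to its left, z up, the work surface at z = 0. Lengths are in m, angles in rad, forces in N, time in s.
With the tool pointing down it reaches from about 0.425 to 0.875 m from the base axis. Payload 4.7 kg.
Tool frame: the origin (TCP) lies at the very end of the fingers, on their centre line; the grasp point (between the pads) lies behind it (ctrl.tcp_to_grasp is the y of the grasp point in the tool frame, in m); y points along the fingers, x is the direction in which the jaws open and shut, and the axes are right-handed (so a half turn about y gives the same grasp; the last joint's range is limited). The gripper opens to 87 mm and grips with 3 to 60 N. Pads are 19 mm wide; open, the fingers measure 117 mm over their backs; the gripper's body (75 mm by 190 mm) begins 51 mm behind the grasp point.
Start: joints at [1.187, 0.321, -0.07, 1.45, 0.023, 1.371, -0.057], TCP at [0.252, -0.599, 0.223] pointing down, gripper open.
Joint ranges: [-2.86, 2.86], [-0.3, 2.09], [-1.38, 1.24], [0.06, 2.45], [-1.56, 4.7], [0.09, 2.05], [-2.69, 2.69]. Speed limits (rad/s): [2.57, 2.57, 3.14, 3.14, 3.14, 3.14, 3.14].

### API

Orientations are given as a rotation vector (axis times angle).
In Python, from bench import ctrl, get_image, workorder gives the robot as it stands.
- The arm moves only by the tool drive_tool, never from a script. Its argument "increments" is text: rows parted by semicolons, each of 5 numbers parted by spaces: the shift along the tool's x, y, z in mm, then the turn about the tool's y in degrees, then the closure in counts, from 0 (fully open) to 255 (shut). In form: tx ty tz yaw fingers; .... A call has 1 to 20 rows; each row shifts and turns the commanded pose from where the row before left it, along the tool's axes as they then stand; what a row does not reach is not made up. A row lasts 1/8 s, in which the tool goes at most 62.5 mm and 10.7 degrees, less where a joint would pass 70% of its speed; a pose out of reach is approached as far as the arm can. A call is refused whole if a number of a shift passes 62.5 or a number of a turn 10.7, either way. A call with a gripper value outside its range is refused whole. The fingers move at their own pace and stop on an object; "squeeze" is the grip in N (left out, the last holds). Time passes only in rows, so rows that do not move let the fingers close. It gives the time, the measured TCP pose, the force and the opening at its end, in the units of the state.
- ctrl.get_state(): the state, without advancing time (a new reading comes with each control period).
- get_image(name): name is "scene" or "top" or "wrist"; returns a dict with "img" (400x640x3 uint8, red, green, blue), "mtx" (3x3 intrinsics, pixels), "camera_from_world" (4x4, takes a point from world to camera coordinates). Camera axes: x right, y up, looking along -z (the intrinsics and any distortion apply to the point x, -y, -z); pixel columns grow to the right and rows downward; lengths in m; the calibration is good to about 2 mm. A picture is of the moment at which its call begins. There is no depth.
- workorder.close_job(): hands the job in, once; it reports no verdict.
The state is a dict: "time": time; "joint_positions": joint angles; "qd": joint speeds; "joint_torque": joint torques, N m; "position": TCP position; "tool_rot": TCP orientation; "ft_force": force on the tool from outside, world axes, zero at the start; "torque": the same for the moment, N m; "grip_width": opening from 0.0 (shut) to 1.0 (fully open).
Only numpy, scipy, OpenCV 4.12 (cv2) and the standard library are available. Lean on these libraries where they do the work, as an engineer would, in place of code of your own. Each camera call takes 0.05 s, during which the arm holds its last target.

### The job

Drop the two sample tubes that stand on the table, one at a time, into empty bores of the aluminium block, fully down. Then tug the heater's lid up by its bar before you touch the catch: if the catch has it, draw the thumb slide all the way back towards the heater's front; either way raise the lid about 60 degrees or more and finish while still holding it up there, because it falls shut by itself and a colleague is about to set the block in. Do not tip the tubes over, and do not shove the block or anything else on the table.

Things in the scene. Friction and masses are not known exactly. Their poses are not given: they have to be found in the camera images.
- tube_a_mid (a point): Centre (31 mm above its foot) of a self-standing sample tube: frosted round body 16 mm in diameter and 48 mm tall with a flat, bevelled foot, under a white ribbed screw cap 20 mm in diameter and 14 mm tall; 62 mm over all, about 16 g. Stands upright, loose, on the table in the row in front of the block. z axis up along the tube.
- tube_b_mid (a point): Centre of the second sample tube standing on the table, same make as tube_a.
- tube_c_mid (a point): Centre of a third tube of the same make, already seated in the middle bore of the block's far row. It stays there.
- block: Loose aluminium heating block, 75 (x) by 95 (y) by 50 (z) mm, 0.75 kg, on the table. Origin at the centre of its underside, z up. Six round vertical bores, 18.8 mm in diameter and 34 mm deep, in two rows: at x = -18 and +18 mm, each with y = -31, 0 and +31 mm. The bore at (+18, 0) is taken by tube_c, the other five are empty. A tube fully down in a bore has its centre 47 mm above the block's underside and sticks 28 mm out of the top.
- block_mid (a point): Centre of the block, 25 mm above its underside.
- heater: Dry-block heater, fixed in place: white housing 255 (x) by 220 (y) mm, front (display and keys) facing its own -x, towards the robot. Origin at the centre of its foot, z up. In front a low deck, 60 mm high; behind it (x from -35 to +120 mm) the body with the well, 96 mm high, under a hinged grey hood with a clear window: the lid. A grey catch housing, 65 by 36 mm, 116 mm high, stands on the deck at x = -90, y = +60 mm.
- lid (a joint): Angle of the lid in rad: 0 closed, grows as the front of the lid swings up, end stop at 1.15 (66 degrees). The lid weighs about 0.45 kg and falls shut when let go. Closed, the top of its hood is 129 mm above the table and its front face is at heater x = -35 mm. It always has a little play: if the catch holds it, it rises freely to about 0.035 rad (7 mm at the bar) and then stops hard; if the catch is not in, it just comes up. Which of the two cannot be seen from outside.
- lid_bar (a point): Middle of the lid's lifting bar: a round steel bar 10 mm in diameter and 80 mm long, parallel to the heater's y axis, its middle at heater y = -35 mm, 45 mm in front of the hood's front face, joined to it at both ends; closed, its axis is 110 mm above the table with free space below it down to the deck (60 mm). The part between its two end arms can be taken from above with a finger in front and one behind. It swings with the lid about the hinge.
- lid_hinge (a point): Point on the lid's hinge axis, which runs along the heater's y axis at the rear; the point is at heater x = +112, y = 0, 100 mm above the table. The bar's axis is 192 mm in front of and 10 mm above it when closed.
- slide (a joint): Travel of the thumb slide of the catch in m: 0 = home (as it stands at the start), 0.016 = drawn fully back towards the heater's front (heater -x), which takes the pawl off the lid. Needs about 2 to 4 N and stays where it is left. Released beyond about 0.012.
- slide_knob (a point): Centre of the slide's black thumb knob, 12 (x) by 16 (y) by 22 (z) mm, on top of the catch housing: 130 mm above the table, its top at 141 mm, the slide plate under it at 119 mm. 25 mm and more are free beside it in y and 25 mm behind it, towards the lid.
- dropper_mid (a point): Centre (35 mm above its foot) of a dropper bottle: body 27 mm in diameter, tapered nozzle cap, 70 mm tall; stands in the same row as the two tubes. Bystander.
- wash_bottle: Squeeze wash bottle, 66 mm in diameter, 180 mm tall with its bent spout; origin under its foot. Bystander.
- meter: Hand-held meter lying flat, 125 by 28 by 16 mm; origin on its underside. Bystander.

How it is judged:
On the way, in this order (a step that is already met when the one before it is completed fails the run):
1. one of the two tubes is fully down in a bore and let go (((x of tube_a_mid in the frame of block between -0.03 and 0.03 m and y of tube_a_mid in the frame of block between -0.042 and 0.042 m and z of tube_a_mid in the frame of block below 0.0495 m and angle between tube_a_mid's own z axis and vertical below 0.2 rad and contact force between the fingers and tube_a below 0.1 N) or (x of tube_b_mid in the frame of block between -0.03 and 0.03 m and y of tube_b_mid in the frame of block between -0.042 and 0.042 m and z of tube_b_mid in the frame of block below 0.0495 m and angle between tube_b_mid's own z axis and vertical below 0.2 rad and contact force between the fingers and tube_b below 0.1 N))), for 0.2 s.
2. both tubes are fully down in bores and let go (x of tube_a_mid in the frame of block between -0.03 and 0.03 m and y of tube_a_mid in the frame of block between -0.042 and 0.042 m and z of each of tube_a_mid, tube_b_mid in the frame of block below 0.0495 m and angle between each of tube_a_mid, tube_b_mid's own z axis and vertical below 0.2 rad and contact force between the fingers and tube_a below 0.1 N and x of tube_b_mid in the frame of block between -0.03 and 0.03 m and y of tube_b_mid in the frame of block between -0.042 and 0.042 m and contact force between the fingers and tube_b below 0.1 N), for 0.2 s.
3. the lid is tugged up while the thumb slide is still at home (value of joint lid above 0.015 rad and value of joint slide below 0.003 m), for 0.1 s.
4. the lid is raised by the robot (value of joint lid above 0.87 rad and contact force between any of the fingers, the arm and lid above 0.3 N), for 0.2 s.
At the end, for the whole second after the job is handed in: The lid stands still at 50 degrees or more, held up by the robot (at least 0.3 N on it) and by nothing else; both tubes and the third one are upright and fully down (within 2.5 mm) in bores of the block (all of step 4 and x of tube_a_mid in the frame of block between -0.03 and 0.03 m and y of tube_a_mid in the frame of block between -0.042 and 0.042 m and z of each of tube_a_mid, tube_b_mid, tube_c_mid in the frame of block below 0.0495 m and angle between each of tube_a_mid, tube_b_mid, tube_c_mid's own z axis and vertical below 0.2 rad and x of tube_b_mid in the frame of block between -0.03 and 0.03 m and y of tube_b_mid in the frame of block between -0.042 and 0.042 m and x of tube_c_mid in the frame of block between -0.03 and 0.03 m and y of tube_c_mid in the frame of block between -0.042 and 0.042 m and velocity of joint lid between -0.1 and 0.1 rad/s and contact force between each of block, wash_bottle and lid below 0.05 N); the arm keeps its last pose, push and grip.
It fails at once if a tube is tipped over (angle between any of tube_a_mid, tube_b_mid, tube_c_mid's own z axis and vertical above 0.9 rad).
It fails at once if the block is shoved more than 30 mm (distance of block_mid from where it was at the start of the episode above 0.03 m).
It fails at once if a bystander is shoved more than 30 mm or tipped over (distance of any of dropper_mid, wash_bottle, meter from where it was at the start of the episode above 0.03 m or angle between any of dropper_mid, wash_bottle's own z axis and vertical above 0.7 rad).
It also fails if it takes over 72 s, if anything falls off the work surface, if the arm or the gripper's body presses on something with over 40 N, if the wrist force passes 120 N, or if a joint passes its speed limit or range.

## Working session

There is one attempt and no reset: what is moved stays moved. The work goes in short steps, Python scripts to look and compute and a tool call to move; the robot and the scene stay as the last step left them, time stands still between calls to the robot, and variables do not carry over. Pictures are saved under pics/ and viewed, and the job is handed in when it is done.

Besides the shell and the picture viewer there is one more tool, called after "Call:" by a JSON object that holds its "name" and its "arguments", one argument or row to a line. drive_tool: Moves the arm, as the interface text tells. Its arguments: {"type":"object","properties":{"increments":{"type":"string"},"squeeze":{"type":"number"}},"required":["increments"]}

```bash
mkdir -p pics; ls
python3 - <<'E'
from bench import ctrl,get_image,workorder
import cv2
s=ctrl.get_state();print(s, ctrl.tcp_to_grasp)
for n in ["scene","top","wrist"]:
    d=get_image(n);cv2.imwrite(f"pics/{n}0.png",d["img"][:,:,::-1])
    print(n,d["mtx"].tolist(),d["camera_from_world"].round(4).tolist(),[k for k in d])
E
```

```text
pics
{'time': 0.0, 'joint_positions': array([ 1.18714147,  0.32178565, -0.07004292,  1.4517169 ,  0.02260349,
        1.37077909, -0.05691513]), 'qd': array([ 0.00057025,  0.00114474, -0.00111313,  0.00045235, -0.00140042,
        0.00091476, -0.00029878]), 'joint_torque': array([ 8.43800026e-04, -4.91284418e+01, -4.03367048e-01, -3.12529171e+01,
       -6.37397985e-02,  4.38465143e-02,  1.52259645e-04]), 'position': array([ 0.25148611, -0.59876447,  0.22146441]), 'tool_rot': array([-1.37053206,  0.91265716, -0.90994597]), 'ft_force': array([-0.44169331,  0.15361033,  0.41832379]), 'torque': array([0.02266888, 0.00150476, 0.03309308]), 'grip_width': 0.9937221774631734} -0.0187
scene [[408.53872553993693, 0.0, 324.5617746215722], [0.0, 408.53872553993693, 194.23200238196566], [0.0, 0.0, 1.0]] [[0.1976, 0.9802, 0.0095, -0.1325], [-0.7537, 0.1457, 0.6409, 0.3778], [0.6268, -0.1338, 0.7676, -1.4454], [0.0, 0.0, 0.0, 1.0]] ['img', 'mtx', 'camera_from_world']
top [[518.8701506984113, 0.0, 321.6013111996914], [0.0, 518.8701506984113, 187.3821620390763], [0.0, 0.0, 1.0]] [[-0.0032, -1.0, 0.0074, 0.0137], [0.9828, -0.0017, 0.1846, -0.6038], [-0.1846, 0.0079, 0.9828, -1.6194], [0.0, 0.0, 0.0, 1.0]] ['img', 'mtx', 'camera_from_world']
wrist [[289.6593395941063, 0.0, 319.3209505539507], [0.0, 289.6593395941063, 200.36969383489304], [0.0, 0.0, 1.0]] [[0.3869, -0.9221, -0.0019, -0.649], [0.8876, 0.373, -0.2702, 0.0326], [0.2499, 0.1028, 0.9628, -0.3913], [0.0, 0.0, 0.0, 1.0]] ['img', 'mtx', 'camera_from_world']
```

View pics/scene0.png

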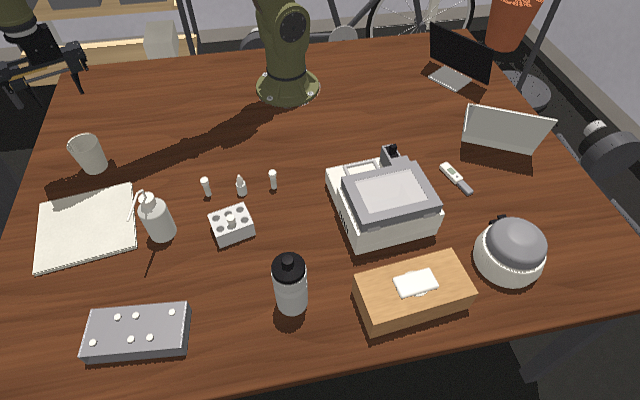

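View pics/top0.png

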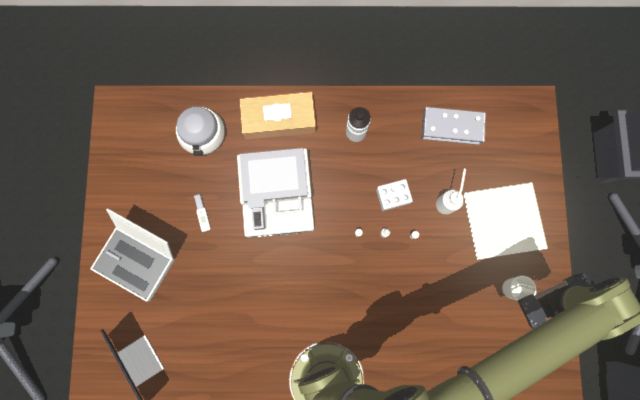

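View pics/wrist0.png

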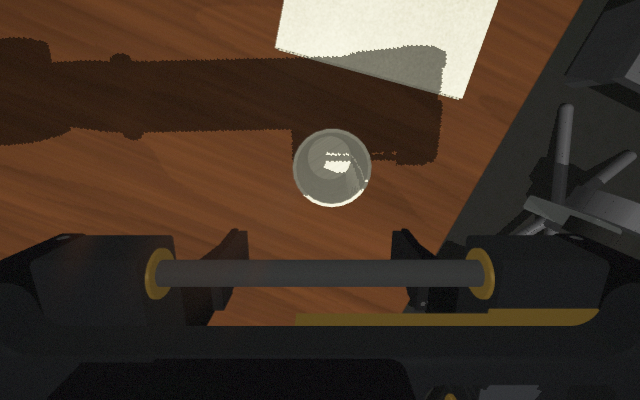

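The tubes (about px (359,232) and (415,234) in top), dropper (385,233), block (395,194), heater (275,192) and wash bottle (450,202) are visible. I'll enlarge these areas.

Run:
```python
import cv2
a=cv2.imread("pics/top0.png");b=cv2.imread("pics/scene0.png")
cv2.imwrite("pics/tb.png",cv2.resize(a[160:250,340:480],None,fx=5.7,fy=5.7,interpolation=cv2.INTER_CUBIC))
cv2.imwrite("pics/th.png",cv2.resize(a[140:245,225:325],None,fx=5.7,fy=5.7,interpolation=cv2.INTER_CUBIC))
cv2.imwrite("pics/sb.png",cv2.resize(b[155:255,180:310],None,fx=6,fy=6,interpolation=cv2.INTER_CUBIC))
cv2.imwrite("pics/sh.png",cv2.resize(b[135:255,315:450],None,fx=5,fy=5,interpolation=cv2.INTER_CUBIC))
```

```text
(no output)
```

View pics/tb.png

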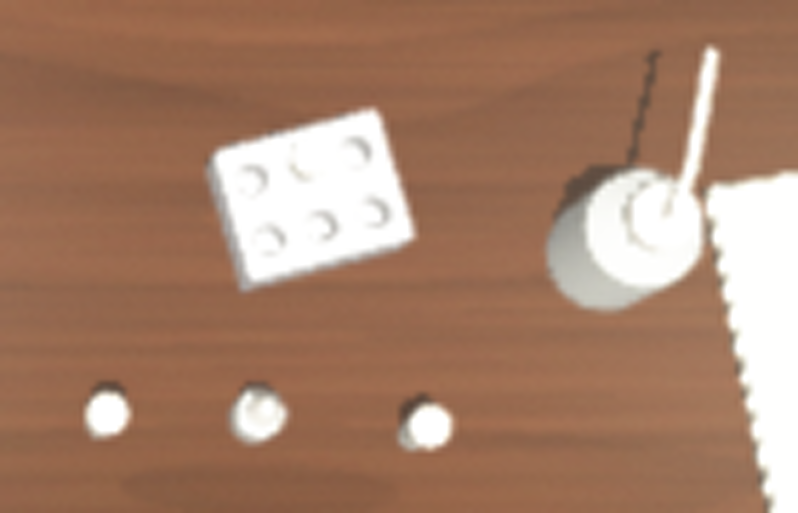

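View pics/th.png

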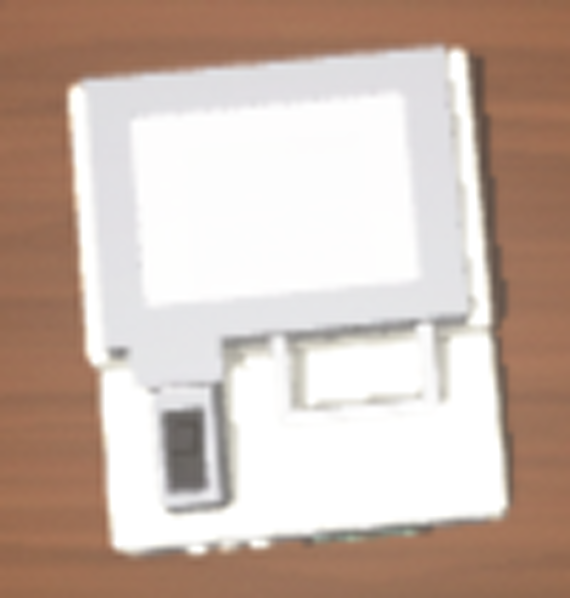

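View pics/sb.png

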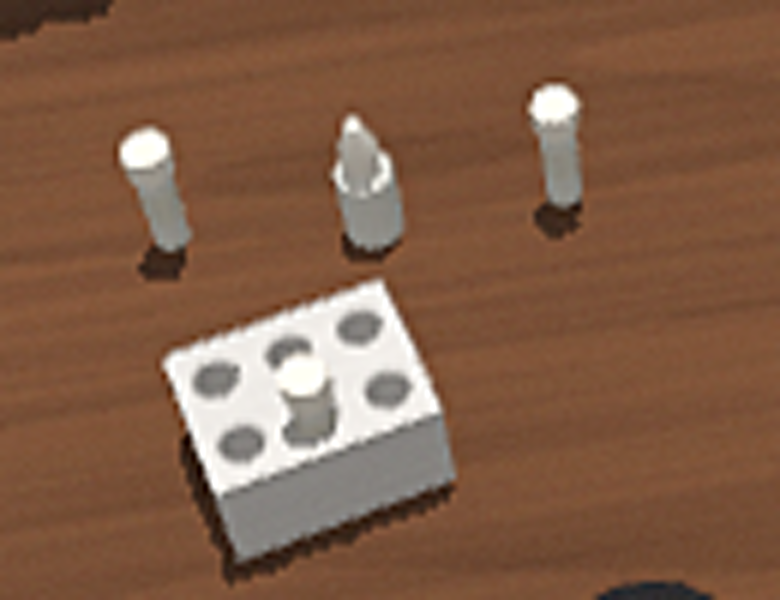

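View pics/sh.png

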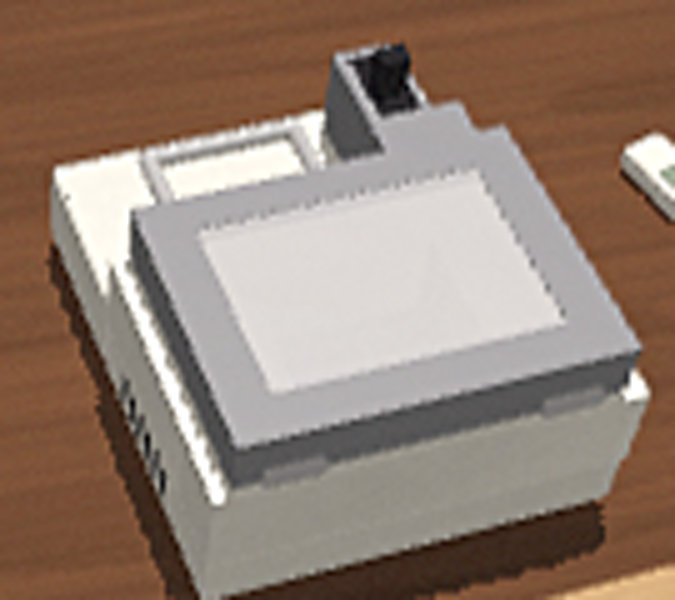

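```bash
cat > h.py <<'E'
import numpy as np, json
from scipy.optimize import least_squares
from scipy.spatial.transform import Rotation as Rn
CAM={'scene':(np.array([[408.53872553993693,0,324.5617746215722],[0,408.53872553993693,194.23200238196566],[0,0,1]]),None),
'top':(np.array([[518.8701506984113,0,321.6013111996914],[0,518.8701506984113,187.3821620390763],[0,0,1]]),None)}
def setcams():
    from bench import get_image
    out={}
    for n in CAM:
        d=get_image(n); out[n]=(np.array(d['mtx']),np.array(d['camera_from_world']))
    import pickle; pickle.dump(out,open('cams.pkl','wb'))
def cams():
    import pickle; return pickle.load(open('cams.pkl','rb'))
def proj(c,P):
    K,T=c; p=T[:3,:3]@np.asarray(P)+T[:3,3]; q=K@np.array([p[0],-p[1],-p[2]]); return q[:2]/q[2]
def crop(o,f,x,y): return np.array([o[0]+(x+.5)/f-.5,o[1]+(y+.5)/f-.5])
def fitpt(obs,C):
    # obs: list (cam, uv, dz) point with z offset fixed: unknown x,y ; z known
    f=lambda p: np.concatenate([proj(C[c],[p[0],p[1],z])-uv for c,uv,z in obs])
    r=least_squares(f,[.7,0]); return r.x,r.fun
def fitbody(obs,C,x0):
    def f(p):
        c,s=np.cos(p[2]),np.sin(p[2]); o=[]
        for cam,uv,(a,b,z) in obs: o.append(proj(C[cam],[p[0]+c*a-s*b,p[1]+s*a+c*b,z])-uv)
        return np.concatenate(o)
    r=least_squares(f,x0,loss='soft_l1'); return r.x,f(r.x).reshape(-1,2)
E
python3 - <<'E'
from h import *
setcams();C=cams()
np.set_printoptions(precision=4,suppress=True)
for n in C: T=C[n][1];print(n,-T[:3,:3].T@T[:3,3])
tb=lambda x,y:crop((340,160),5.7,x,y)
sb=lambda x,y:crop((180,155),6,x,y)
th=lambda x,y:crop((225,140),5.7,x,y)
sh=lambda x,y:crop((315,135),5,x,y)
for nm,t,s,f in [('L(+y)',(107,410),(554,101),(568,202)),('R(-y)',(431,425),(146,146),(174,243))]:
    print(nm,fitpt([('top',tb(*t),.062)],C)[0],fitpt([('scene',sb(*s),.062)],C)[0],fitpt([('scene',sb(*f),.0)],C)[0])
print('drop',fitpt([('scene',sb(350,120),.07)],C)[0],fitpt([('top',tb(262,408),.07)],C)[0])
a,b=.0375,.0475
ob=[('top',tb(214,156),(a,b,.05)),('top',tb(378,108),(a,-b,.05)),('top',tb(414,237),(-a,-b,.05)),('top',tb(246,283),(-a,b,.05)),
('scene',sb(165,358),(-a,-b,.05)),('scene',sb(380,280),(-a,b,.05)),('scene',sb(440,410),(a,b,.05)),('scene',sb(220,493),(a,-b,.05)),('scene',sb(240,562),(a,-b,0)),('scene',sb(455,480),(a,b,0))]
for o in (ob,ob[:4],ob[4:]):
    r,e=fitbody(o,C,[.75,-.2,.27]);print('block',r);
    if o is ob: print(e.T)
oh=[('top',th(114,548),(-.1275,.11,.06)),('top',th(508,514),(-.1275,-.11,.06)),('top',th(467,50),(.12,-.11,.096)),('top',th(75,88),(.12,.11,.096)),('top',th(492,328),(-.035,-.11,.096)),('top',th(97,362),(-.035,.11,.096)),
('scene',sh(57,172),(-.1275,-.11,.06)),('scene',sh(218,497),(.12,-.11,.096)),('scene',sh(205,598),(.1275,-.11,0)),('scene',sh(648,382),(.12,.11,.096))]
for o in (oh,oh[:6],oh[6:]):
    r,e=fitbody(o,C,[.75,.15,.07]);print('heater',r)
    if o is oh: print(e.T); H=r
c,s=np.cos(H[2]),np.sin(H[2])
def w(a,b,z): return [H[0]+c*a-s*b,H[1]+s*a+c*b,z]
for nm,p in [('bar',w(-.08,-.035,.11)),('barL',w(-.08,.005,.11)),('barR',w(-.08,-.075,.11)),('knobtop?',w(-.09,.06,.141))]:
    t=proj(C['top'],p);q=proj(C['scene'],p)
    print(nm,p,'th',(t-[225,140]+.5)*5.7-.5,'sh',(q-[315,135]+.5)*5-.5)
E
```

```text
scene [ 1.2169 -0.1186  0.8686]
top [0.2945 0.0254 1.7029]
L(+y) [ 0.4602 -0.1038] [ 0.4528 -0.1014] [ 0.4595 -0.1012]
R(-y) [ 0.4514 -0.2839] [ 0.4459 -0.2809] [ 0.4499 -0.2816]
drop [ 0.4548 -0.1911] [ 0.4603 -0.189 ]
block [ 0.5815 -0.2224  0.2613]
[[-0.3788 -1.1466 -0.7334  0.5355 -0.3501  0.1064  0.1727 -0.7554 -0.159
   0.1156]
 [ 0.1812  1.1408  0.4915  0.011   0.3642  0.4001  0.0963  0.3997  0.1653
  -0.0835]]
block [ 0.5829 -0.2239  0.26  ]
block [ 0.5809 -0.222   0.2612]
heater [0.5869 0.1616 0.102 ]
[[-0.5561 -0.483  -1.2916 -1.3302 -0.7792 -1.4755 -1.5619 -1.4308 -0.5213
  -0.7262]
 [-0.2824 -1.5437  1.7739  2.0132  0.6259  1.8595  0.6345  0.6399  5.0423
   1.3808]]
heater [0.59   0.1584 0.09  ]
heater [0.5833 0.1656 0.0989]
bar [np.float64(0.5108587630445159), np.float64(0.11867341317955962), 0.11] th [358.0109 422.8366] sh [215.7711 142.4418]
barL [np.float64(0.5067863131880237), np.float64(0.15846556255812871), 0.11] th [284.5169 430.4467] sh [287.8506 126.5754]
barR [np.float64(0.5149312129010083), np.float64(0.07888126380099054), 0.11] th [431.4074 415.2366] sh [142.6089 158.5466]
knobtop? [np.float64(0.4912386572907045), np.float64(0.21216165548953814), 0.141] th [178.1087 452.0277] sh [385.6914  49.3412]
```

```bash
cat >> h.py <<'E'
def st():
    from bench import ctrl
    return ctrl.get_state()
def toolR(): return Rn.from_rotvec(st()['tool_rot']).as_matrix()
def delta(tgt,z=None):
    s=st(); R=Rn.from_rotvec(s['tool_rot']).as_matrix()
    print('t',round(s['time'],2),'pos',s['position'].round(4),'f',s['ft_force'].round(2),'w',round(s['grip_width'],3))
    print('jawx',R[:,0].round(3),'fing',R[:,1].round(3),'z',R[:,2].round(3),'jaw yaw deg',round(float(np.degrees(np.arctan2(R[1,0],R[0,0]))),2))
    print('tool delta mm',(R.T@(np.asarray(tgt)-s['position'])*1000).round(1))
E
python3 - <<'E'
from h import *
delta([.455,-.2825,.15])
E
```

```text
t 0.25 pos [ 0.2517 -0.5991  0.222 ] f [-0.23 -0.87 -0.15] w 1.002
jawx [ 0.387 -0.922 -0.001] fing [-0.     0.001 -1.   ] z [ 0.922  0.387 -0.   ] jaw yaw deg -67.21
tool delta mm [-213.    72.2  310.1]
```

Call:
{"name": "drive_tool", "arguments": {
  "increments": "0 0 0 -9.6 0;0 0 0 -9.6 0;0 0 0 -9.6 0;0 0 0 -9.6 0;0 0 0 -9.6 0;0 0 0 -9.6 0;0 0 0 -9.6 0;29 0 44 0 80;29 0 44 0 80;29 0 44 0 80;29 0 44 0 80;29 0 44 0 80;29 5 44 0 80;29 10 44 0 80;0 20 0 0 80;0 20 0 0 80;0 0 0 0 80",
  "squeeze": 8
}}

```text
time: 2.38
position: [0.4537, -0.2906, 0.1661]
tool_rot: [-1.569, 0.002, 0.002]
ft_force: [-0.7, 0.7, -0.3]
grip_width: 0.689
```

Run:
```python
from h import *
from bench import get_image
import cv2,pickle
delta([.450,-.2825,.15])
d=get_image('wrist');cv2.imwrite('pics/w1.png',d['img'][:,:,::-1]);pickle.dump(d,open('w1.pkl','wb'))
```

```text
t 2.38 pos [ 0.4537 -0.2906  0.1661] f [-0.65  0.74 -0.31] w 0.689
jawx [ 1.     0.    -0.003] fing [-0.003  0.002 -1.   ] z [-0.     1.     0.002] jaw yaw deg 0.01
tool delta mm [-3.7 16.1  8.1]
```

View pics/w1.png

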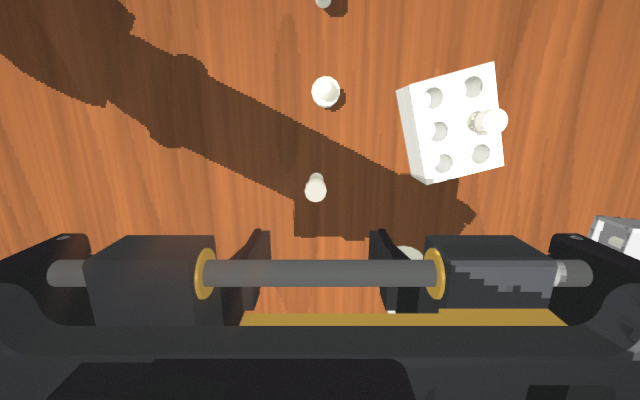

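The wrist view shows tube R at about (316,188), the dropper at (325,90), tube L at the top edge and the block with its bores at (455,120). I'll zoom in on these.

Run:
```python
import cv2
a=cv2.imread("pics/w1.png")
cv2.imwrite("pics/w1a.png",cv2.resize(a[55:205,385:525],None,fx=4,fy=4,interpolation=cv2.INTER_CUBIC))
cv2.imwrite("pics/w1b.png",cv2.resize(a[165:215,290:340],None,fx=8,fy=8,interpolation=cv2.INTER_CUBIC))
```

```text
(no output)
```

View pics/w1a.png

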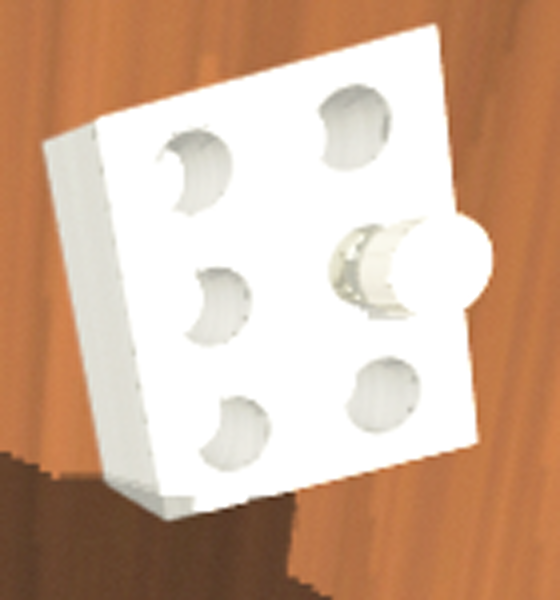

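View pics/w1b.png

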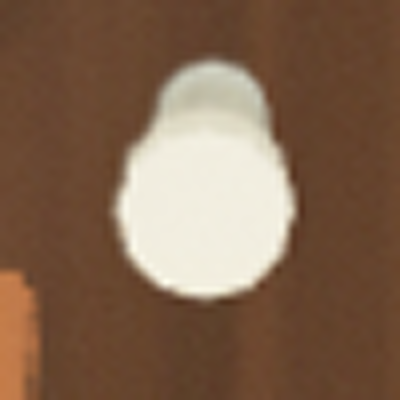

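Run:
```python
from h import *
import pickle
np.set_printoptions(precision=4,suppress=True)
C=cams();d=pickle.load(open('w1.pkl','rb'));C['w']=(np.array(d['mtx']),np.array(d['camera_from_world']))
T=C['w'][1];print('cam',-T[:3,:3].T@T[:3,3])
wa=lambda x,y:crop((385,55),4,x,y)
print('R',fitpt([('w',crop((290,165),8,205,212),.062)],C)[0],fitpt([('w',np.array([325,92]),.05)],C)[0])
a,b=.0375,.0475
ob=[('w',wa(437,25),(a,b,.05)),('w',wa(97,118),(-a,b,.05)),('w',wa(478,442),(a,-b,.05)),('w',wa(165,520),(-a,-b,.05)),('w',wa(45,143),(-a,b,0)),('w',wa(105,480),(-a,-b,0))]
r,e=fitbody(ob,C,[.58,-.2,.26]);print(r,e.T)
c,s=np.cos(r[2]),np.sin(r[2])
for x in(-.018,.018):
  for y in(-.031,0,.031):
    p=[r[0]+c*x-s*y,r[1]+s*x+c*y,.05];u=proj(C['w'],p);print(x,y,p,(u-[385,55]+.5)*4-.5)
```

```text
cam [ 0.4545 -0.2171  0.3289]
R [ 0.4496 -0.282 ] [ 0.4586 -0.1927]
[ 0.5828 -0.2227  0.2576] [[-0.1558  0.5167 -0.5562  0.4332 -0.3785  0.1119]
 [ 0.1246  0.2034 -0.1011 -0.2451 -0.4833  0.4289]]
-0.018 -0.031 [np.float64(0.573247462152706), np.float64(-0.25723185665128107), 0.05] [236.2026 434.0522]
-0.018 0 [np.float64(0.5653488818680562), np.float64(-0.22725499174704297), 0.05] [217.0534 306.1787]
-0.018 0.031 [np.float64(0.5574503015834064), np.float64(-0.19727812684280488), 0.05] [196.7409 170.5368]
0.018 -0.031 [np.float64(0.6080593052673052), np.float64(-0.24805931180459095), 0.05] [386.7234 395.7112]
0.018 0 [np.float64(0.6001607249826554), np.float64(-0.21808244690035286), 0.05] [371.8699 265.4662]
0.018 0.031 [np.float64(0.5922621446980055), np.float64(-0.18810558199611477), 0.05] [356.1051 127.2304]
```

Call:
{"name": "drive_tool", "arguments": {
  "increments": "-4 0 8.4 0 80;0 30 0 0 80;0 40 0 0 80;0 40 0 0 80;0 20 0 0 80;0 0 0 0 80;0 0 0 0 80"
}}

```text
time: 3.3
position: [0.4518, -0.2834, 0.0391]
tool_rot: [-1.572, -0.001, -0.002]
ft_force: [1.2, -0.6, 0.0]
grip_width: 0.688
```

Run:
```python
from h import *
from bench import get_image
import cv2,pickle
delta([.4497,-.2822,.036])
d=get_image('wrist');a=d['img'][:,:,::-1].copy();cv2.imwrite('pics/w2.png',a)
d=get_image('scene');b=d['img'][:,:,::-1].copy();cv2.imwrite('pics/s2.png',cv2.resize(b[120:250,150:310],None,fx=5,fy=5,interpolation=cv2.INTER_CUBIC)[:600])
```

```text
t 3.3 pos [ 0.4518 -0.2834  0.0391] f [ 1.22 -0.65  0.03] w 0.688
jawx [ 1.    -0.     0.002] fing [ 0.002 -0.002 -1.   ] z [ 0.     1.    -0.002] jaw yaw deg -0.01
tool delta mm [-2.1  3.1  1.2]
```

View pics/w2.png

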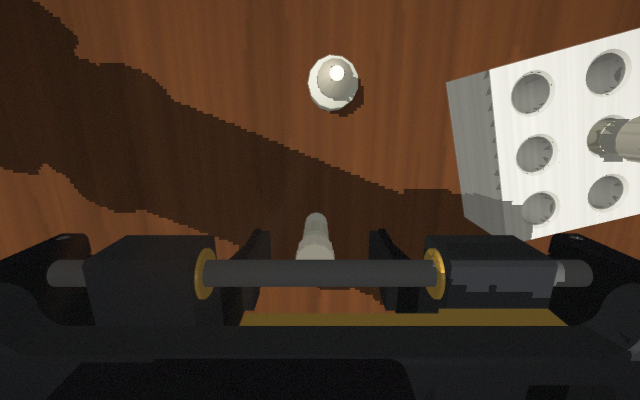

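View pics/s2.png

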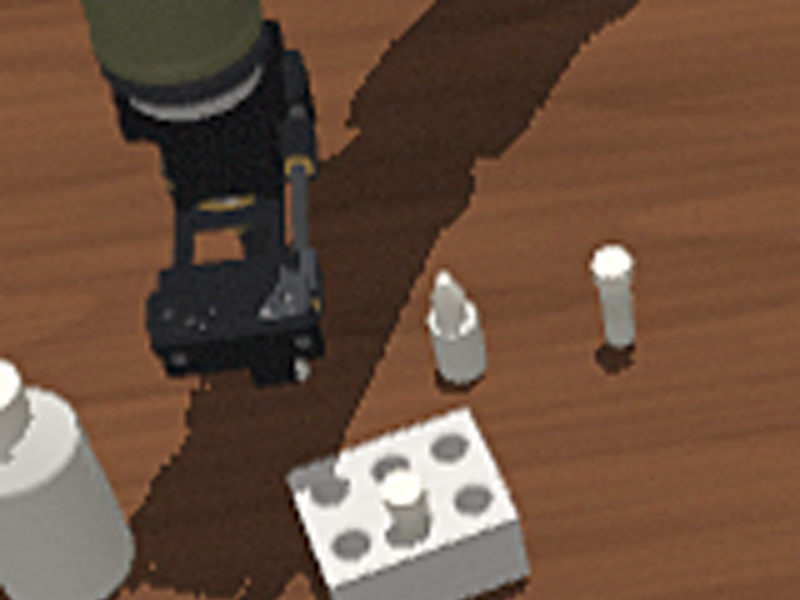

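Call:
{"name": "drive_tool", "arguments": {
  "increments": "-2 3 1.2 0 80;0 0 0 0 80;0 0 0 0 150;0 0 0 0 220;0 0 0 0 255;0 0 0 0 255;0 0 0 0 255",
  "squeeze": 8
}}

```text
time: 4.28
position: [0.4488, -0.2817, 0.0345]
tool_rot: [-1.571, 0.0, -0.0]
ft_force: [1.0, 0.2, -0.4]
grip_width: 0.225
```

Call:
{"name": "drive_tool", "arguments": {
  "increments": "0 -15 0 0 255;0 -35 0 0 255;0 -35 0 0 255;0 0 0 0 255;0 0 0 0 255"
}}

```text
time: 4.9
position: [0.4486, -0.2817, 0.1198]
tool_rot: [-1.571, 0.0, -0.0]
ft_force: [-1.2, 1.2, -0.6]
grip_width: 0.222
```

Run:
```python
from h import *
from bench import get_image
import cv2,pickle
delta([.5732,-.2572,.12])
d=get_image('wrist');a=d['img'][:,:,::-1].copy();cv2.imwrite('pics/w3.png',a)
d=get_image('scene');b=d['img'][:,:,::-1].copy();cv2.imwrite('pics/s3.png',cv2.resize(b[120:250,150:310],None,fx=5,fy=5,interpolation=cv2.INTER_CUBIC)[:600])
```

```text
t 4.9 pos [ 0.4486 -0.2817  0.1198] f [-1.22  1.22 -0.57] w 0.222
jawx [ 1. -0.  0.] fing [ 0. -0. -1.] z [ 0.  1. -0.] jaw yaw deg -0.01
tool delta mm [124.5  -0.2  24.6]
```

View pics/w3.png

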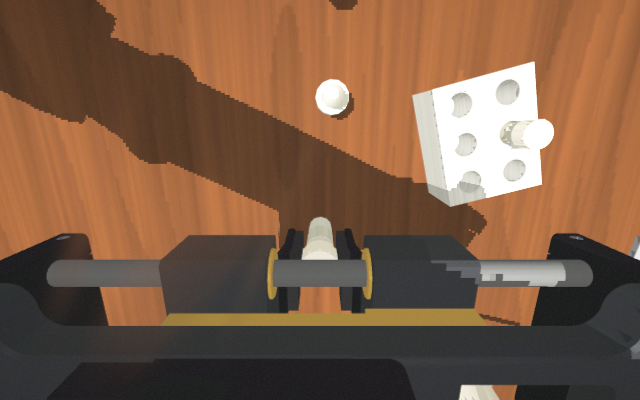

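View pics/s3.png

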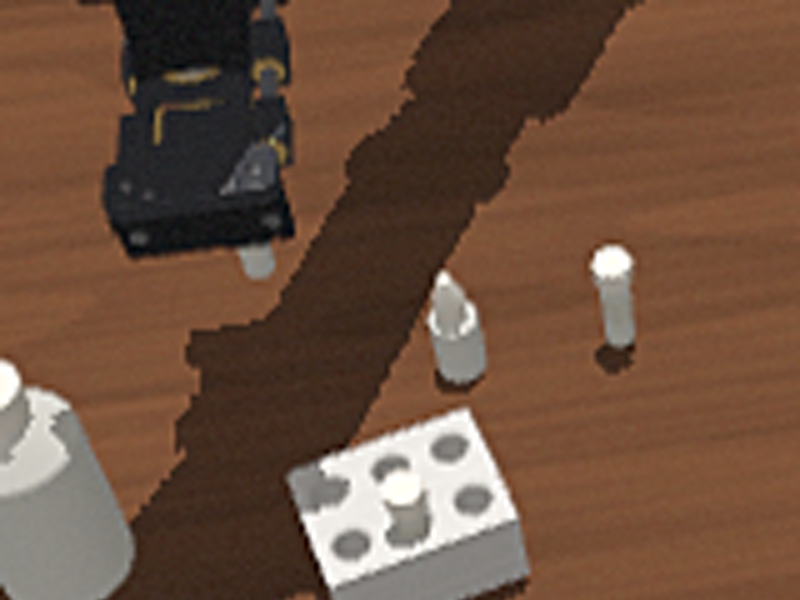

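Call:
{"name": "drive_tool", "arguments": {
  "increments": "30 0 6 0 255;40 0 8 0 255;35 0 7 0 255;15 0 3 0 255;4.5 0 1 0 255;0 0 0 0 255;0 0 0 0 255"
}}

```text
time: 5.88
position: [0.5722, -0.2576, 0.1195]
tool_rot: [-1.572, 0.002, -0.0]
ft_force: [0.4, 0.5, 0.1]
grip_width: 0.222
```

Run:
```python
from h import *
from bench import get_image
import cv2,pickle
delta([.5732,-.2567,.10])
d=get_image('wrist');a=d['img'][:,:,::-1].copy();cv2.imwrite('pics/w4.png',a)
pickle.dump(d,open('w4.pkl','wb'))
d=get_image('scene');b=d['img'][:,:,::-1].copy();cv2.imwrite('pics/s4.png',cv2.resize(b[120:250,150:310],None,fx=5,fy=5,interpolation=cv2.INTER_CUBIC)[:600])
```

```text
t 5.88 pos [ 0.5722 -0.2576  0.1195] f [0.43 0.49 0.06] w 0.222
jawx [ 1.    -0.001 -0.001] fing [-0.001 -0.001 -1.   ] z [ 0.001  1.    -0.001] jaw yaw deg -0.08
tool delta mm [ 1.1 19.5  0.9]
```

View pics/w4.png

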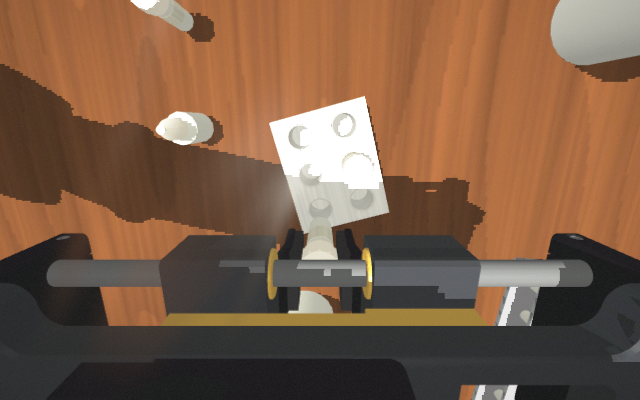

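View pics/s4.png

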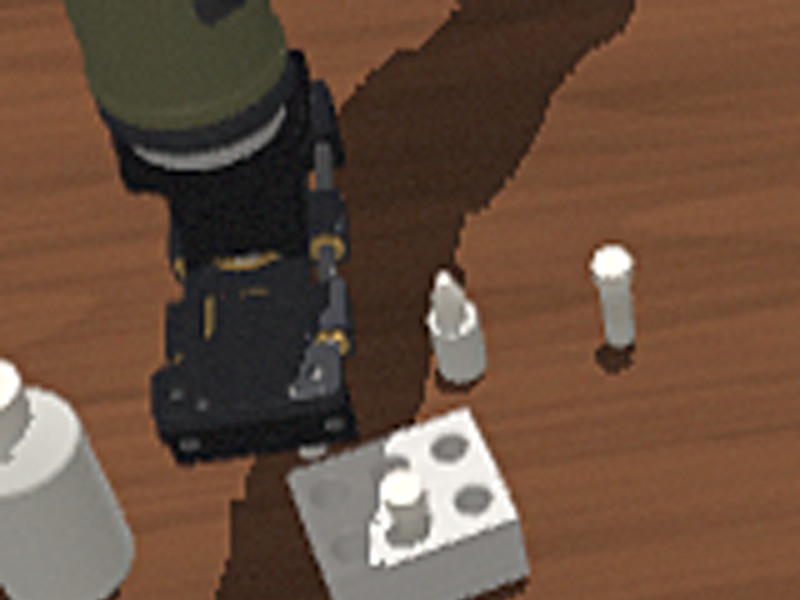

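Run:
```python
import cv2
a=cv2.imread("pics/w4.png")
cv2.imwrite("pics/w4a.png",cv2.resize(a[90:270,250:400],None,fx=3.3*4/3.3,fy=4,interpolation=cv2.INTER_CUBIC)[:600])
```

```text
(no output)
```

View pics/w4a.png

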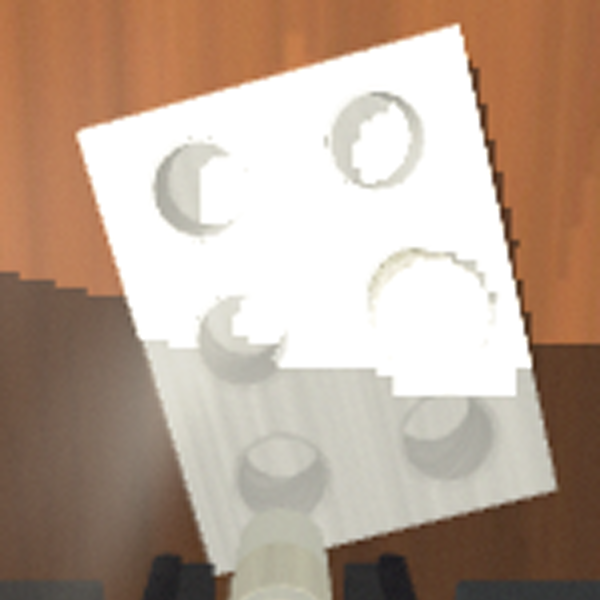

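Run:
```python
from h import *
import pickle
d=pickle.load(open('w4.pkl','rb'));c=(np.array(d['mtx']),np.array(d['camera_from_world']))
f=lambda p:((proj(c,p)-[250,90]+.5)*4-.5).round(0)
for p in [(.5575,-.1973),(.5732,-.2572),(.5653,-.2273),(.5923,-.1881),(.6081,-.2481)]: print(p,f([*p,.05]))
# expected tube foot (centre, near edge +y)
for z in(.0835,): print(f([.5722+.0007,-.2576-.0005,z]),f([.5729,-.2576+.0065,z]),f([.5729-.0065,-.2581,z]),f([.5729+.0065,-.2581,z]))
```

```text
(0.5575, -0.1973) [203. 190.]
(0.5732, -0.2572) [284. 482.]
(0.5653, -0.2273) [245. 341.]
(0.5923, -0.1881) [382. 142.]
(0.6081, -0.2481) [452. 440.]
[283. 542.] [282. 505.] [247. 542.] [318. 542.]
```

Call:
{"name": "drive_tool", "arguments": {
  "increments": "0.8 0 1.6 0 255;0 0 0 0 255;0 15 0 0 255;0 10 0 0 255;0 8 0 0 255;0 8 0 0 255;0 8 0 0 255;0 6 0 0 255;0 0 0 0 255;0 0 0 0 255"
}}

```text
time: 7.22
position: [0.5739, -0.2552, 0.0644]
tool_rot: [-1.571, 0.001, 0.0]
ft_force: [-2.2, 0.0, -1.2]
grip_width: 0.224
```

Run:
```python
from h import *
from bench import get_image
import cv2,pickle
delta([.573,-.2562,.057])
d=get_image('wrist');a=d['img'][:,:,::-1].copy();cv2.imwrite('pics/w5.png',a)
cv2.imwrite("pics/w5a.png",cv2.resize(a[60:270,200:440],None,fx=2.8,fy=2.8,interpolation=cv2.INTER_CUBIC)[:600])
```

```text
t 7.22 pos [ 0.5739 -0.2552  0.0644] f [-2.16  0.04 -1.19] w 0.224
jawx [ 1.    -0.    -0.001] fing [-0.001  0.    -1.   ] z [0. 1. 0.] jaw yaw deg -0.01
tool delta mm [-0.9  7.4 -1. ]
```

View pics/w5a.png

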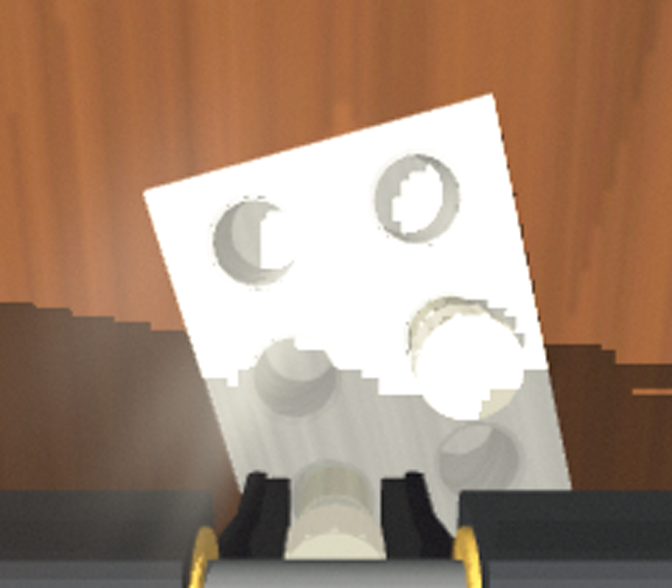

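Call:
{"name": "drive_tool", "arguments": {
  "increments": "-0.8 3 -0.5 0 255;0 4 0 0 255;0 0 0 0 255;0 0 0 0 170;0 0 0 0 150;0 0 0 0 150;0 0 0 0 150"
}}

```text
time: 8.15
position: [0.5734, -0.2556, 0.0576]
tool_rot: [-1.571, -0.0, -0.0]
ft_force: [0.6, 0.5, 0.1]
grip_width: 0.408
```

Run:
```python
from h import *
from bench import get_image
import cv2,pickle
delta([.573,-.2562,.057])
d=get_image('wrist');a=d['img'][:,:,::-1].copy();cv2.imwrite('pics/w6.png',a)
cv2.imwrite("pics/w6a.png",cv2.resize(a[60:270,200:440],None,fx=2.8,fy=2.8,interpolation=cv2.INTER_CUBIC)[:600])
```

```text
t 8.15 pos [ 0.5734 -0.2556  0.0576] f [0.57 0.54 0.08] w 0.408
jawx [ 1. -0.  0.] fing [ 0. -0. -1.] z [ 0.  1. -0.] jaw yaw deg -0.01
tool delta mm [-0.4  0.6 -0.6]
```

View pics/w6a.png

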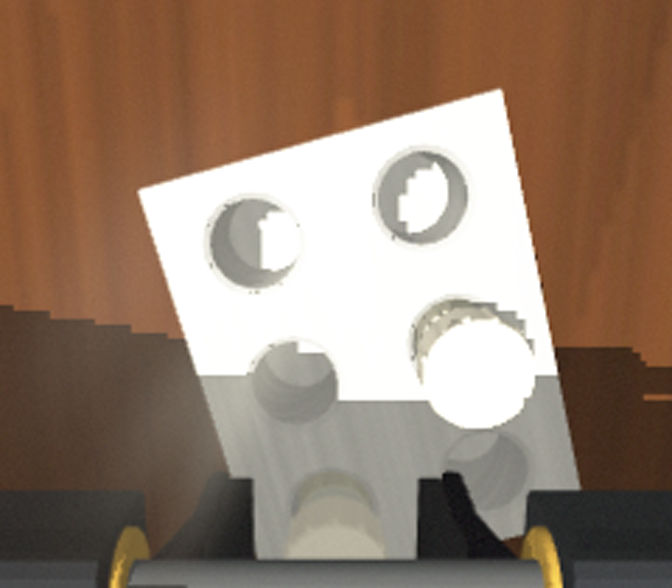

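Call:
{"name": "drive_tool", "arguments": {
  "increments": "0 -20 0 0 150;0 -40 0 0 150;0 -45 0 0 80;-28 0 34 0 80;-28 0 34 0 80;-28 0 34 0 80;-28 0 34 0 80;-2 0 6 0 80;0 0 0 0 80;0 0 0 0 80"
}}

```text
time: 9.45
position: [0.4602, -0.1147, 0.1631]
tool_rot: [-1.571, 0.0, -0.002]
ft_force: [-0.6, -0.1, 0.4]
grip_width: 0.683
```

Run:
```python
from h import *
from bench import get_image
import cv2,pickle
delta([.4595,-.1025,.036])
d=get_image('wrist');a=d['img'][:,:,::-1].copy();cv2.imwrite('pics/w7.png',a);pickle.dump(d,open('w7.pkl','wb'))
d=get_image('scene');b=d['img'][:,:,::-1].copy();cv2.imwrite('pics/s7.png',cv2.resize(b[120:250,150:310],None,fx=5,fy=5,interpolation=cv2.INTER_CUBIC)[:600])
```

```text
t 9.45 pos [ 0.4602 -0.1147  0.1631] f [-0.63 -0.13  0.39] w 0.683
jawx [ 1.    -0.001  0.001] fing [ 0.001 -0.    -1.   ] z [ 0.001  1.    -0.   ] jaw yaw deg -0.08
tool delta mm [ -0.8 127.1  12.2]
```

View pics/w7.png

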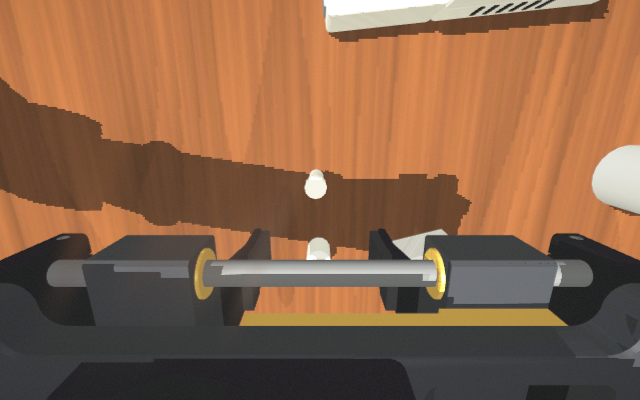

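View pics/s7.png

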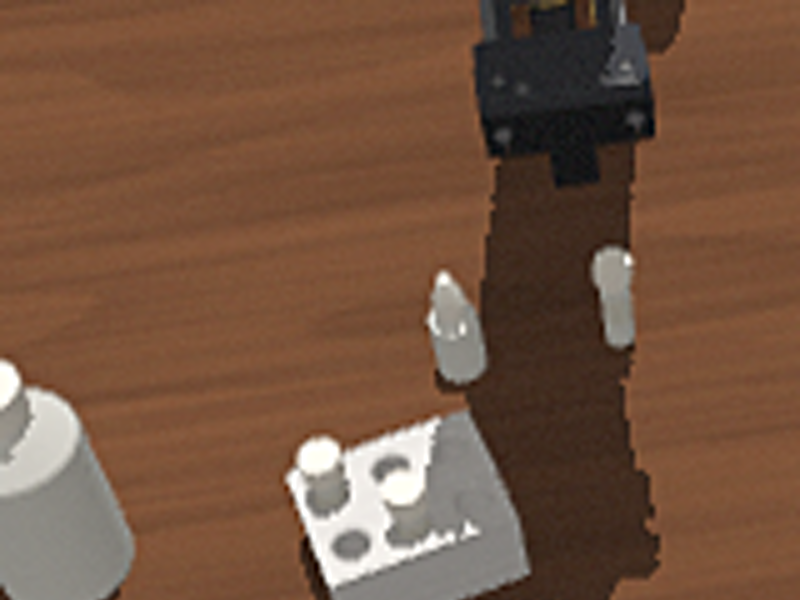

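Run:
```python
from h import *
import pickle,cv2
d=pickle.load(open('w7.pkl','rb'));C={'w':(np.array(d['mtx']),np.array(d['camera_from_world']))}
a=d['img'];g=a[170:205,295:335].min(axis=2)
m=(g>190).astype('uint8');n,l,s,c=cv2.connectedComponentsWithStats(m);print(s,c+[295,170])
print(fitpt([('w',np.array([315.5,187.5]),.062)],C)[0])
```

```text
[[  0   0  40  35 956]
 [ 10   0  22  29 444]] [[314.16736402 187.90376569]
 [315.21621622 185.05405405]]
[ 0.45678957 -0.10215265]
```

Call:
{"name": "drive_tool", "arguments": {
  "increments": "-2.5 0 12.3 0 80;0 40 0 0 80;0 40 0 0 80;0 30 0 0 80;0 17 0 0 80;0 0 0 0 80;0 0 0 0 80"
}}

```text
time: 10.42
position: [0.4579, -0.1014, 0.0366]
tool_rot: [-1.571, -0.001, -0.001]
ft_force: [0.8, 0.3, 0.1]
grip_width: 0.684
```

Run:
```python
from h import *
delta([.4575,-.1022,.0355])
```

```text
t 10.43 pos [ 0.4579 -0.1014  0.0366] f [0.77 0.26 0.11] w 0.684
jawx [ 1.    -0.     0.002] fing [ 0.002 -0.001 -1.   ] z [ 0.     1.    -0.001] jaw yaw deg -0.01
tool delta mm [-0.4  1.1 -0.8]
```

Now I'll close, lift, and move over bore (-18,+31) at about (0.5575, -0.197).

Call:
{"name": "drive_tool", "arguments": {
  "increments": "0 1 -0.8 0 150;0 0 0 0 220;0 0 0 0 255;0 0 0 0 255;0 0 0 0 255;0 -15 0 0 255;0 -35 0 0 255;0 -35 0 0 255;0 0 0 0 255;22 0 -22 0 255;30 0 -30 0 255;30 0 -28 0 255;14 0 -12 0 255;4 0 -3 0 255;0 0 0 0 255;0 0 0 0 255"
}}

```text
time: 12.42
position: [0.5562, -0.1962, 0.1196]
tool_rot: [-1.571, -0.0, 0.001]
ft_force: [0.0, 0.9, -0.3]
grip_width: 0.224
```

Run:
```python
from h import *
from bench import get_image
import cv2,pickle
delta([.5575,-.1969,.12])
d=get_image('wrist');a=d['img'][:,:,::-1].copy();cv2.imwrite('pics/w8.png',a)
cv2.imwrite("pics/w8a.png",cv2.resize(a[120:270,245:395],None,fx=4,fy=4,interpolation=cv2.INTER_CUBIC))
c=(np.array(d['mtx']),np.array(d['camera_from_world']))
s=st()['position']
f=lambda p:((proj(c,p)-[245,120]+.5)*4-.5).round(0)
for p in [(.5573,-.1968),(.5923,-.1881),(.6002,-.218),(.5653,-.2273)]: print(p,f([*p,.05]))
z=s[2]-.035
print(f([s[0],s[1],z]),f([s[0],s[1]+.0065,z]),f([s[0]-.008,s[1],z+.002]),f([s[0]+.008,s[1],z+.002]))
```

```text
t 12.43 pos [ 0.5562 -0.1962  0.1196] f [ 0.03  0.86 -0.32] w 0.224
jawx [ 1.     0.001 -0.001] fing [-0.001 -0.    -1.   ] z [-0.001  1.    -0.   ] jaw yaw deg 0.05
tool delta mm [ 1.3 -0.4 -0.7]
(0.5573, -0.1968) [304. 366.]
(0.5923, -0.1881) [472. 327.]
(0.6002, -0.218) [503. 460.]
(0.5653, -0.2273) [340. 500.]
[299. 422.] [299. 388.] [254. 426.] [343. 426.]
```

View pics/w8.png

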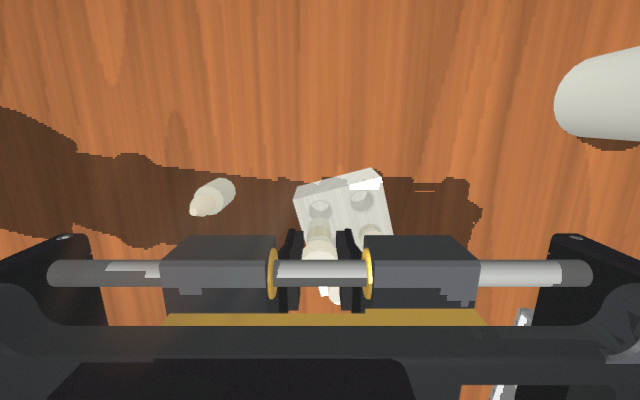

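View pics/w8a.png

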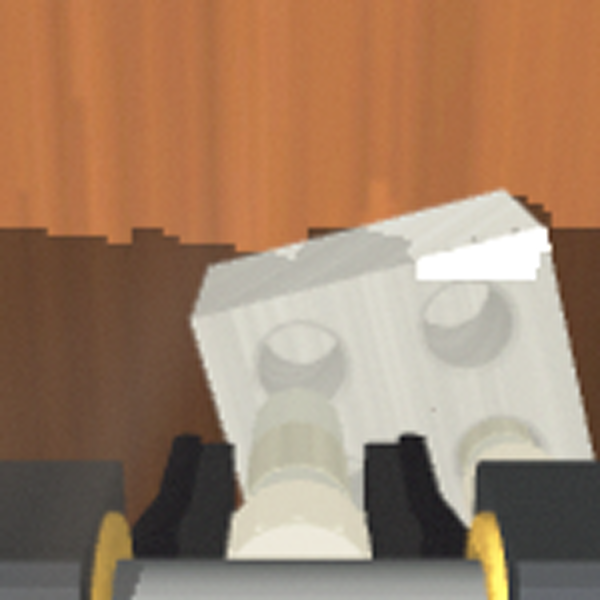

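Call:
{"name": "drive_tool", "arguments": {
  "increments": "0.8 0 0.6 0 255;0 0 0 0 255;0 15 0 0 255;0 10 0 0 255;0 8 0 0 255;0 8 0 0 255;0 8 0 0 255;0 6 0 0 255;0 0 0 0 255;0 0 0 0 255"
}}

```text
time: 13.72
position: [0.5579, -0.1966, 0.0648]
tool_rot: [-1.571, -0.0, -0.0]
ft_force: [0.0, -0.4, -0.9]
grip_width: 0.224
```

Run:
```python
from h import *
from bench import get_image
import cv2,pickle
delta([.557,-.196,.0575])
d=get_image('wrist');a=d['img'][:,:,::-1].copy()
cv2.imwrite("pics/w9a.png",cv2.resize(a[120:270,245:395],None,fx=4,fy=4,interpolation=cv2.INTER_CUBIC))
```

```text
t 13.72 pos [ 0.5579 -0.1966  0.0648] f [ 0.03 -0.43 -0.88] w 0.224
jawx [ 1. -0.  0.] fing [ 0. -0. -1.] z [ 0.  1. -0.] jaw yaw deg -0.0
tool delta mm [-0.9  7.3  0.6]
```

View pics/w9a.png

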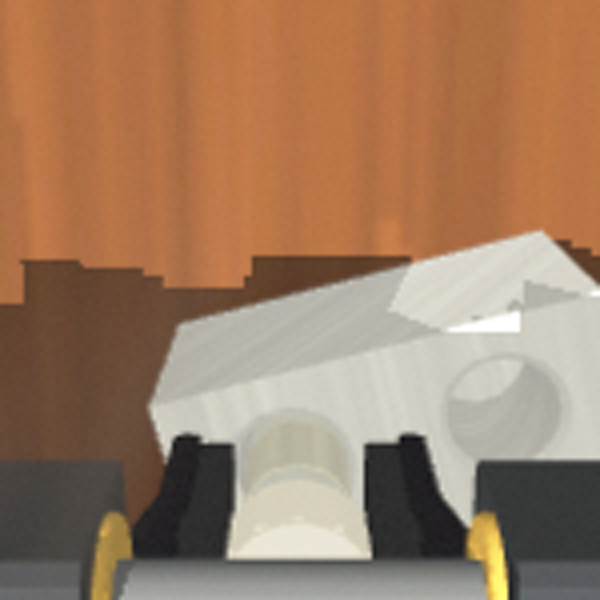

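Call:
{"name": "drive_tool", "arguments": {
  "increments": "0 4 0 0 255;0 3 0 0 255;0 0 0 0 255;0 0 0 0 170;0 0 0 0 150;0 0 0 0 150;0 0 0 0 150;0 -20 0 0 150;0 -40 0 0 150;0 -50 0 0 100;0 -50 0 0 100;0 -30 40 0 100;-20 0 50 0 100;-20 0 50 0 100;-18 0 22 0 100;0 0 0 0 100;0 0 0 0 100"
}}

```text
time: 15.9
position: [0.5002, -0.0355, 0.2485]
tool_rot: [-1.572, -0.0, -0.002]
ft_force: [-0.5, -0.5, -0.1]
grip_width: 0.607
```

Run:
```python
from h import *
from bench import get_image
import cv2,pickle
delta([.5,.1,.2])
d=get_image('wrist');a=d['img'][:,:,::-1].copy();cv2.imwrite('pics/w10.png',a);pickle.dump(d,open('w10.pkl','wb'))
d=get_image('scene');b=d['img'][:,:,::-1].copy();cv2.imwrite('pics/s10.png',cv2.resize(b[120:250,150:310],None,fx=5,fy=5,interpolation=cv2.INTER_CUBIC)[:600])
```

```text
t 15.9 pos [ 0.5002 -0.0355  0.2485] f [-0.46 -0.54 -0.07] w 0.607
jawx [ 1.    -0.001  0.002] fing [ 0.002 -0.001 -1.   ] z [ 0.001  1.    -0.001] jaw yaw deg -0.06
tool delta mm [ -0.4  48.4 135.5]
```

View pics/w10.png

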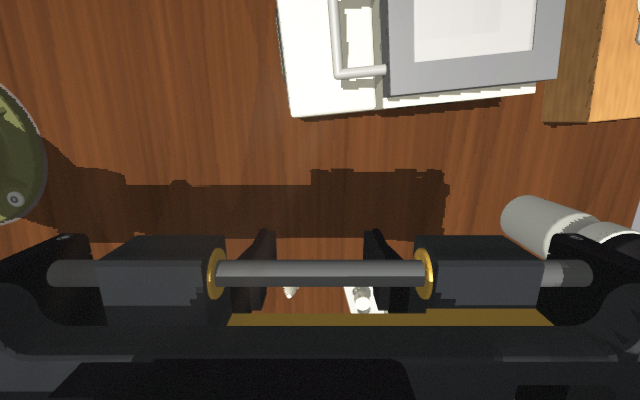

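View pics/s10.png

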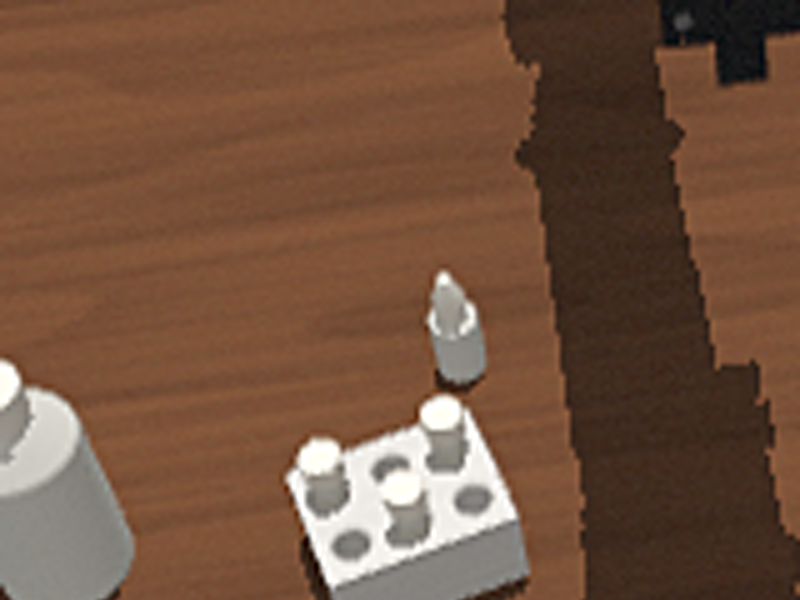

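Both tubes sit at the same height as tube c. Next I'll get a closer view of the heater.

Call:
{"name": "drive_tool", "arguments": {
  "increments": "0 -20 40 0 100;0 -20 40 0 100;0 0 0 0 100;0 0 0 0 100"
}}

```text
time: 16.5
position: [0.5, 0.0442, 0.2872]
tool_rot: [-1.571, 0.002, -0.001]
ft_force: [-0.3, -0.7, 0.3]
grip_width: 0.608
```

Run:
```python
from h import *
from bench import get_image
import cv2,pickle
delta([.5,.1,.2])
d=get_image('wrist');a=d['img'][:,:,::-1].copy();cv2.imwrite('pics/w11.png',a);pickle.dump(d,open('w11.pkl','wb'))
cv2.imwrite('pics/w11a.png',cv2.resize(a[0:240,200:500],None,fx=2.5,fy=2.5,interpolation=cv2.INTER_CUBIC))
```

```text
t 16.5 pos [0.5    0.0442 0.2872] f [-0.34 -0.71  0.3 ] w 0.608
jawx [ 1.    -0.001 -0.001] fing [-0.001 -0.    -1.   ] z [ 0.001  1.    -0.   ] jaw yaw deg -0.09
tool delta mm [ 0.  87.2 55.8]
```

View pics/w11a.png

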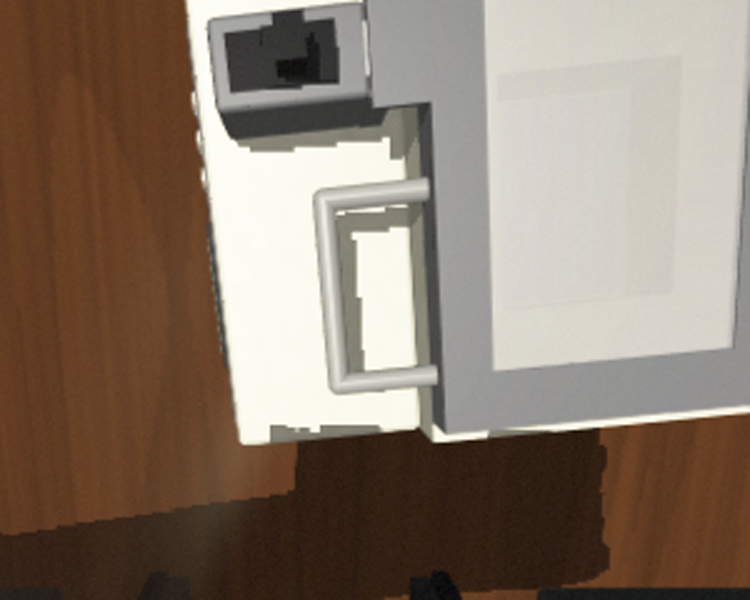

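Run:
```python
from h import *
import pickle,cv2
np.set_printoptions(precision=4,suppress=True)
d=pickle.load(open('w11.pkl','rb'));C={'w':(np.array(d['mtx']),np.array(d['camera_from_world']))}
w=lambda x,y:crop((200,0),2.5,x,y)
ob=[('w',w(331.5,290),(-.08,-.035,.11)),('w',w(242,443),(-.1275,-.11,.06)),('w',w(209,20),(-.1225,.078,.116)),('w',w(223,108),(-.1225,.042,.116)),('w',w(372,96),(-.0575,.042,.116)),('w',w(364,3),(-.0575,.078,.116))]
r,e=fitbody(ob,C,[.59,.16,.1]);print(r,e.T)
bar=[fitpt([('w',w(x,y),.11)],C)[0] for x,y in((322,197),(341,383),(331.5,290))];print(bar, np.linalg.norm(bar[0]-bar[1]),np.degrees(np.arctan2(*(bar[0]-bar[1])))) 
a=d['img'][:,:,::-1];b=cv2.convertScaleAbs(cv2.resize(a[0:60,280:360],None,fx=9,fy=9,interpolation=cv2.INTER_CUBIC),alpha=3)
cv2.imwrite('pics/w11b.png',b)
pickle.dump(r,open('heater.pkl','wb'))
f=lambda p:((proj(C['w'],p)-[280,0]+.5)*9-.5).round(0)
c,s=np.cos(r[2]),np.sin(r[2])
for hx in(-.1,-.09,-.08):
  p=[r[0]+c*hx-s*.06,r[1]+s*hx+c*.06];print(hx,p,f(p+[.141]),f(p+[.119]))
```

```text
[0.5909 0.1599 0.0646] [[-1.1673  1.6088 -0.3657 -2.4916  0.4213  2.2173]
 [ 1.8821  0.2226 -3.7758  0.6144  0.7559 -1.9623]]
[array([0.5101, 0.1608]), array([0.5194, 0.0803]), array([0.5146, 0.1219])] 0.08108184709382504 -6.641418941913591
-0.1 [np.float64(0.48721258016922414), np.float64(0.21336348741389963)] [233. 128.] [242. 197.]
-0.09 [np.float64(0.49719174165045427), np.float64(0.21400872855605627)] [329. 121.] [331. 190.]
-0.08 [np.float64(0.5071709031316844), np.float64(0.21465396969821288)] [425. 114.] [420. 183.]
```

View pics/w11b.png

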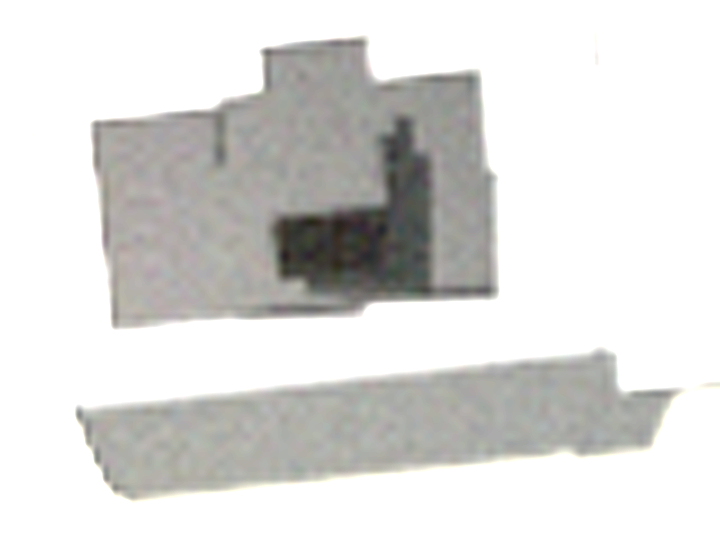

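Call:
{"name": "drive_tool", "arguments": {
  "increments": "0 0 0 -6 150;10 0 25 0 150;12.6 20 25 0 150;0 40 5 0 150;0 40 0 0 150;0 15 0 0 150;0 0 0 0 150;0 0 0 0 150"
}}

```text
time: 17.55
position: [0.5175, 0.1024, 0.174]
tool_rot: [-1.569, -0.083, 0.08]
ft_force: [-0.7, 0.0, 0.1]
grip_width: 0.412
```

Run:
```python
from h import *
from bench import get_image
import cv2,pickle
delta([.5146,.1219,.091])
d=get_image('wrist');a=d['img'][:,:,::-1].copy();cv2.imwrite('pics/w12.png',a);pickle.dump(d,open('w12.pkl','wb'))
C={'w':(np.array(d['mtx']),np.array(d['camera_from_world']))}
np.set_printoptions(precision=4,suppress=True)
print([proj(C['w'],p).round(1) for p in ([.5146,.1219,.11],[.5101,.1608,.11],[.5194,.0803,.11],[.4955,.2153,.141])])
```

```text
t 17.55 pos [0.5175 0.1024 0.174 ] f [-0.67  0.02  0.09] w 0.412
jawx [0.995 0.104 0.002] fing [ 0.002  0.    -1.   ] z [-0.104  0.995 -0.   ] jaw yaw deg 5.94
tool delta mm [-1.1 83.  19.7]
[array([317.9, 189.2]), array([317.2, 139.5]), array([318.5, 237.5]), array([302.2,  50.2])]
```

View pics/w12.png

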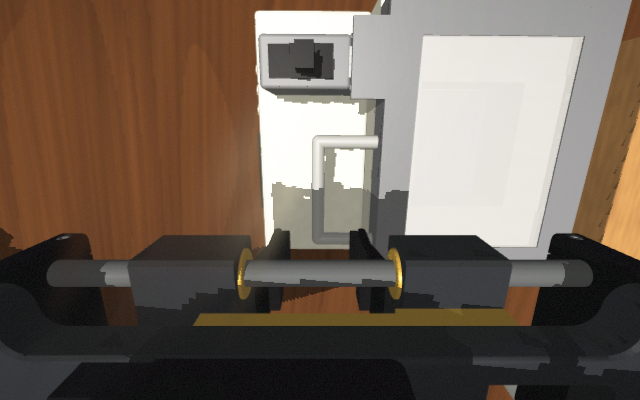

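Call:
{"name": "drive_tool", "arguments": {
  "increments": "-1.1 0 19.7 0 150;0 0 0 0 150;0 30 0 0 150;0 30 0 0 150;0 15 0 0 150;0 8 0 0 150;0 0 0 0 150;0 0 0 0 255;0 0 0 0 255;0 0 0 0 255;0 0 0 0 255",
  "squeeze": 20
}}

```text
time: 18.98
position: [0.5143, 0.1221, 0.0899]
tool_rot: [-1.569, -0.084, 0.08]
ft_force: [3.3, 0.3, -2.1]
grip_width: 0.106
```

Run:
```python
from h import *
from bench import get_image
import cv2,pickle
delta([.5146,.1219,.091])
d=get_image('wrist');a=d['img'][:,:,::-1].copy();cv2.imwrite('pics/w13.png',a)
```

```text
t 18.98 pos [0.5143 0.1221 0.0899] f [ 3.25  0.34 -2.1 ] w 0.106
jawx [0.995 0.104 0.002] fing [ 0.002  0.    -1.   ] z [-0.104  0.995  0.   ] jaw yaw deg 5.98
tool delta mm [ 0.3 -1.1 -0.3]
```

View pics/w13.png

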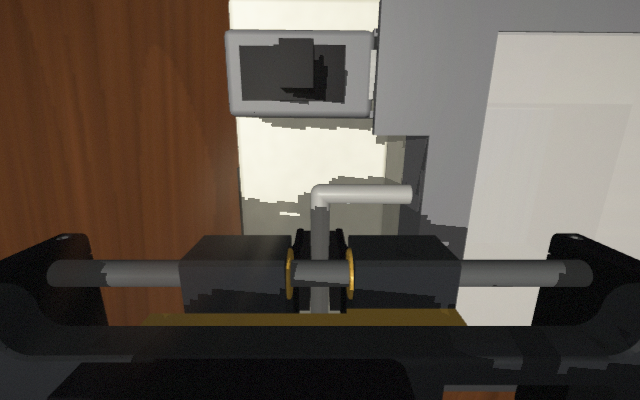

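Bar gripped (opening 0.106 × 87 mm ≈ 9 mm). Now the tug.

Call:
{"name": "drive_tool", "arguments": {
  "increments": "0 -3 0 0 255;0 -2 0 0 255;0 0 0 0 255;0 0 0 0 255;0 0 0 0 255"
}}

```text
time: 19.65
position: [0.5146, 0.1222, 0.0951]
tool_rot: [-1.569, -0.084, 0.08]
ft_force: [5.9, -0.1, -1.9]
grip_width: 0.11
```

Call:
{"name": "drive_tool", "arguments": {
  "increments": "0 -3 0 0 255;0 -3 0 0 255;0 -3 0 0 255;0 0 0 0 255;0 0 0 0 255"
}}

```text
time: 20.27
position: [0.5148, 0.1217, 0.1004]
tool_rot: [-1.567, -0.084, 0.079]
ft_force: [16.8, 3.0, -29.7]
grip_width: 0.104
```

Call:
{"name": "drive_tool", "arguments": {
  "increments": "0 -0 0 0 255;0 5 0 0 255;0 5 0 0 255;0 2 0 0 255;0 0 0 0 200;0 0 0 0 150;0 0 0 0 150;0 0 0 0 150;0 -20 0 0 150;0 -30 0 0 150;0 -30 0 0 170;-3 -10 30 0 180;-3 0 40 0 190;-2.2 0 15 0 190;0 0 0 0 190;0 0 0 0 190"
}}

```text
time: 22.28
position: [0.4968, 0.2039, 0.1814]
tool_rot: [-1.571, -0.08, 0.081]
ft_force: [0.7, 0.6, -0.4]
grip_width: 0.257
```

Run:
```python
from h import *
from bench import get_image
import cv2,pickle
delta([.4955,.2153,.125])
d=get_image('wrist');a=d['img'][:,:,::-1].copy();cv2.imwrite('pics/w14.png',a);pickle.dump(d,open('w14.pkl','wb'))
C={'w':(np.array(d['mtx']),np.array(d['camera_from_world']))}
for sx in(-.006,.006):
  for sy in(-.008,.008):
    c,s=np.cos(.104),np.sin(.104);p=[.4955+c*sx-s*sy,.2153+s*sx+c*sy]
    print(proj(C['w'],p+[.141]).round(1),proj(C['w'],p+[.119]).round(1))
cv2.imwrite('pics/w14a.png',cv2.convertScaleAbs(cv2.resize(a[130:270,230:410],None,fx=4,fy=4,interpolation=cv2.INTER_CUBIC),alpha=2))
```

```text
t 22.27 pos [0.4968 0.2039 0.1814] f [ 0.74  0.55 -0.39] w 0.257
jawx [ 0.995  0.102 -0.   ] fing [-0.    -0.001 -1.   ] z [-0.102  0.995 -0.001] jaw yaw deg 5.88
tool delta mm [-0.1 56.4 11.6]
[311.  217.9] [311.8 209. ]
[310.8 197. ] [311.6 189.9]
[327.2 217.8] [326.5 209. ]
[327.3 197. ] [326.6 189.8]
```

View pics/w14.png

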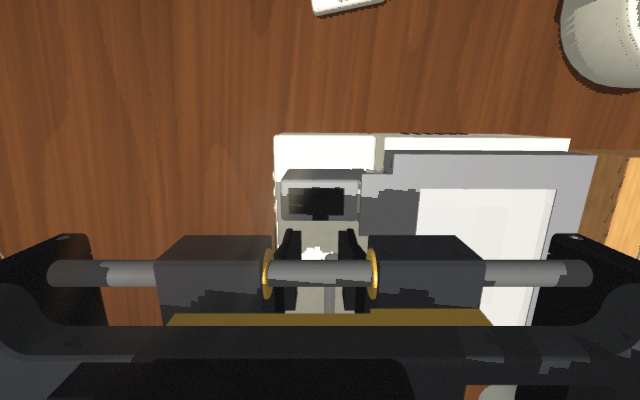

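View pics/w14a.png

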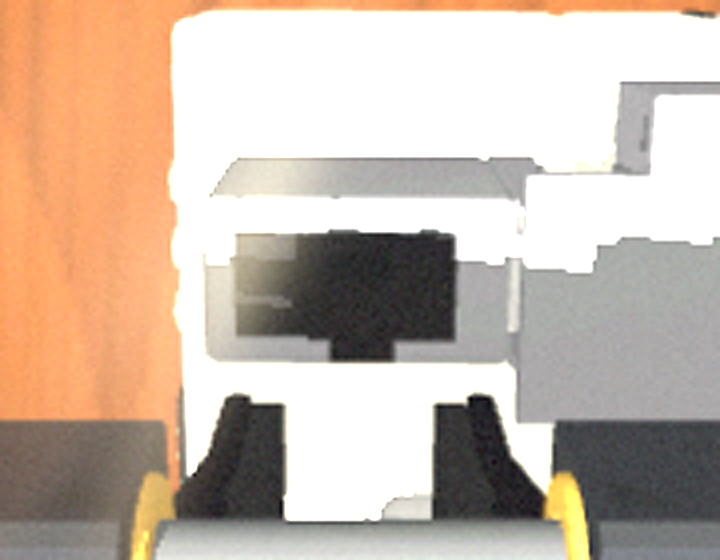

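Call:
{"name": "drive_tool", "arguments": {
  "increments": "1 0 10.1 0 190;0 0 0 0 190;0 20 0 0 190;0 18 0 0 190;0 10 0 0 190;0 7 0 0 190;0 0 0 0 190;0 0 0 0 190"
}}

```text
time: 23.32
position: [0.4965, 0.2161, 0.127]
tool_rot: [-1.569, -0.083, 0.082]
ft_force: [-0.4, -0.2, 0.2]
grip_width: 0.252
```

Run:
```python
from h import *
from bench import get_image
import cv2,pickle
delta([.4966,.2137,.125])
d=get_image('wrist');a=d['img'][:,:,::-1].copy();cv2.imwrite('pics/w15.png',cv2.convertScaleAbs(cv2.resize(a[150:310,230:410],None,fx=3.7,fy=3.7,interpolation=cv2.INTER_CUBIC),alpha=2))
```

```text
t 23.32 pos [0.4965 0.2161 0.127 ] f [-0.43 -0.18  0.15] w 0.252
jawx [0.995 0.104 0.001] fing [ 0.001  0.    -1.   ] z [-0.104  0.995  0.   ] jaw yaw deg 6.0
tool delta mm [-0.2  2.  -2.4]
```

View pics/w15.png

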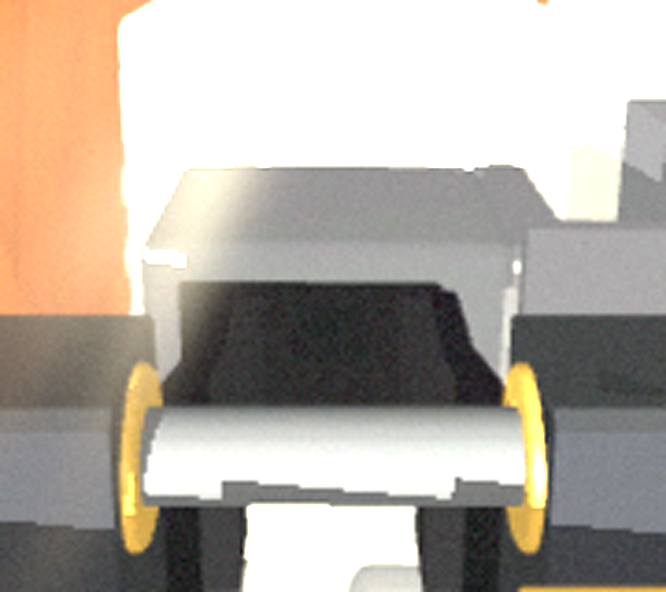

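No contact; the fingers sit either side of the knob. Closing now, then drawing it back.

Call:
{"name": "drive_tool", "arguments": {
  "increments": "0 1 0 0 230;0 0 0 0 255;0 0 0 0 255;0 0 0 0 255",
  "squeeze": 15
}}

```text
time: 23.88
position: [0.4961, 0.2158, 0.1257]
tool_rot: [-1.569, -0.082, 0.082]
ft_force: [-0.6, -0.4, 2.7]
grip_width: 0.137
```

Call:
{"name": "drive_tool", "arguments": {
  "increments": "-3 0 0 0 255;-4 0 0 0 255;-4 0 0 0 255;-3 0 0 0 255;-2 0 0 0 255;-2 0 0 0 255;0 0 0 0 255;0 0 0 0 255"
}}

```text
time: 24.88
position: [0.48, 0.2141, 0.1257]
tool_rot: [-1.568, -0.085, 0.079]
ft_force: [7.9, 2.0, -4.2]
grip_width: 0.136
```

Call:
{"name": "drive_tool", "arguments": {
  "increments": "0 0 0 0 200;0 0 0 0 185;0 0 0 0 185;0 -15 0 0 185;0 -30 0 0 170;0 -15 0 0 150;10 0 -30 0 150;10 0 -40 0 150;6.8 0 -22 0 150;0 0 0 0 150;0 0 0 0 150"
}}

```text
time: 26.25
position: [0.5139, 0.1268, 0.1857]
tool_rot: [-1.568, -0.083, 0.083]
ft_force: [0.2, 0.0, 0.1]
grip_width: 0.413
```

Run:
```python
from h import *
from bench import get_image
import cv2,pickle
delta([.5146,.1219,.091])
d=get_image('wrist');a=d['img'][:,:,::-1].copy();cv2.imwrite('pics/w16.png',cv2.convertScaleAbs(a[0:320,200:460],alpha=1.3))
```

```text
t 26.25 pos [0.5139 0.1268 0.1857] f [0.2  0.01 0.15] w 0.413
jawx [ 0.994  0.106 -0.   ] fing [-0.     0.001 -1.   ] z [-0.106  0.994  0.001] jaw yaw deg 6.07
tool delta mm [ 0.2 94.7 -5. ]
```

View pics/w16.png

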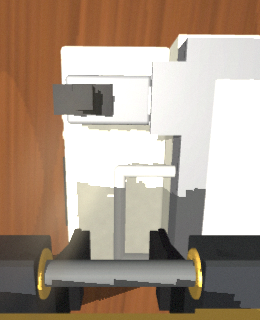

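Call:
{"name": "drive_tool", "arguments": {
  "increments": "0.3 0 -5 0 150;0 0 0 0 150;0 30 0 0 150;0 35 0 0 150;0 20 0 0 150;0 11 0 0 150;0 0 0 0 150;0 0 0 0 255;0 0 0 0 255;0 0 0 0 255;0 0 0 0 255",
  "squeeze": 25
}}

```text
time: 27.68
position: [0.5145, 0.1202, 0.0898]
tool_rot: [-1.57, -0.081, 0.084]
ft_force: [-4.6, -0.1, 4.8]
grip_width: 0.105
```

Call:
{"name": "drive_tool", "arguments": {
  "increments": "0 -4 0 0 255;0 -6 0 0 255;0 -6 0 0 255;0 0 0 0 255;0 0 0 0 255"
}}

```text
time: 28.3
position: [0.5159, 0.1204, 0.1057]
tool_rot: [-1.569, -0.083, 0.081]
ft_force: [2.0, 0.4, -2.1]
grip_width: 0.104
```

Run:
```python
import numpy as np
p=np.radians(np.linspace(7.74,64,20));x=-192.3*np.cos(p);z=192.3*np.sin(p)
x0=np.r_[-192.04,x[1:]]
print(";".join(f"{a:.1f} {-b:.1f} 0 0 255" for a,b in zip(np.diff(x0),np.diff(z))), x[-1]+192.04,z[-1]-10)
```

```text
3.1 -9.8 0 0 255;2.1 -9.7 0 0 255;2.6 -9.6 0 0 255;3.1 -9.4 0 0 255;3.6 -9.3 0 0 255;4.0 -9.1 0 0 255;4.5 -8.9 0 0 255;5.0 -8.6 0 0 255;5.4 -8.3 0 0 255;5.8 -8.1 0 0 255;6.2 -7.7 0 0 255;6.6 -7.4 0 0 255;7.0 -7.1 0 0 255;7.4 -6.7 0 0 255;7.7 -6.3 0 0 255;8.0 -5.9 0 0 255;8.3 -5.5 0 0 255;8.6 -5.0 0 0 255;8.8 -4.6 0 0 255 107.74122847246039 162.83809510332983
```

Call:
{"name": "drive_tool", "arguments": {
  "increments": "3.1 -9.8 0 0 255;2.1 -9.7 0 0 255;2.6 -9.6 0 0 255;3.1 -9.4 0 0 255;3.6 -9.3 0 0 255;4 -9.1 0 0 255;4.5 -8.9 0 0 255;5 -8.6 0 0 255;0 0 0 0 255;0 0 0 0 255"
}}

```text
time: 29.55
position: [0.5412, 0.1228, 0.1805]
tool_rot: [-1.571, -0.079, 0.086]
ft_force: [-9.0, -2.3, 2.8]
grip_width: 0.104
```

Run:
```python
from h import *
from bench import get_image
import cv2
delta([.5146,.1219,.091])
d=get_image('scene');b=d['img'][:,:,::-1].copy();cv2.imwrite('pics/s17.png',cv2.resize(b[60:260,200:460],None,fx=3,fy=3,interpolation=cv2.INTER_CUBIC))
```

```text
t 29.55 pos [0.5412 0.1228 0.1805] f [-8.96 -2.32  2.8 ] w 0.104
jawx [ 0.995  0.105 -0.005] fing [-0.005 -0.002 -1.   ] z [-0.105  0.995 -0.002] jaw yaw deg 6.0
tool delta mm [-26.1  89.7   2. ]
```

View pics/s17.png

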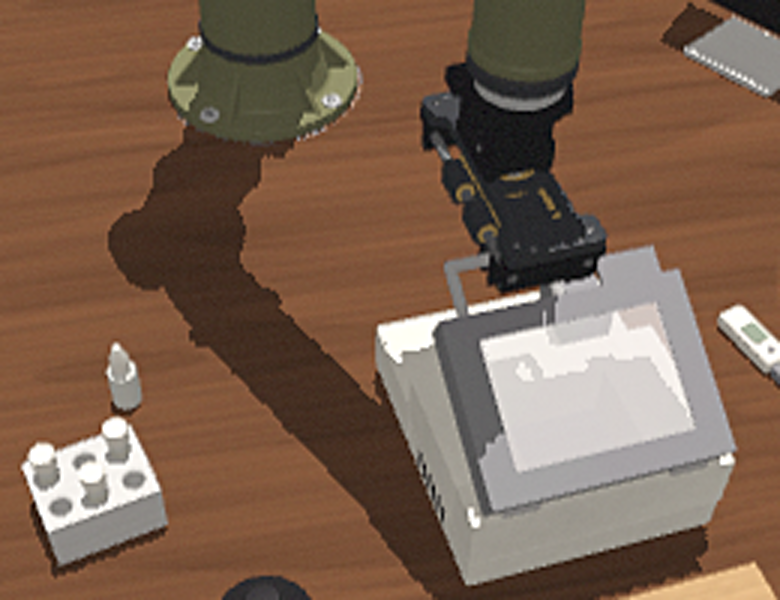

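Call:
{"name": "drive_tool", "arguments": {
  "increments": "4.5 -8.3 0 0 255;5.3 -8.1 0 0 255;6.2 -7.7 0 0 255;6.6 -7.4 0 0 255;7 -7.1 0 0 255;0 0 0 0 255"
}}

```text
time: 30.35
position: [0.5719, 0.1258, 0.2208]
tool_rot: [-1.571, -0.08, 0.083]
ft_force: [-9.6, -2.7, 7.6]
grip_width: 0.104
```

Call:
{"name": "drive_tool", "arguments": {
  "increments": "7.4 -6.7 0 0 255;7.7 -6.3 0 0 255;8 -5.9 0 0 255;8.3 -5.5 0 0 255;8.6 -5 0 0 255;8.5 -4.6 0 0 255;0 0 0 0 255;0 0 0 0 255"
}}

```text
time: 31.35
position: [0.6219, 0.1306, 0.2555]
tool_rot: [-1.571, -0.084, 0.079]
ft_force: [-4.5, -2.6, 8.1]
grip_width: 0.104
```

Run:
```python
from h import *
from bench import get_image
import cv2
delta([.5146,.1219,.091])
p=st()['position'];print(np.degrees(np.arctan2(p[2]+.0202-.1,.1923*0+ (.702-.0)-p[0]+.0035)))
for n in('scene','wrist'):
  d=get_image(n);b=d['img'][:,:,::-1].copy()
  cv2.imwrite(f'pics/{n}18.png',cv2.resize(b[60:260,200:460],None,fx=3,fy=3,interpolation=cv2.INTER_CUBIC) if n=='scene' else b)
```

```text
t 31.35 pos [0.6219 0.1306 0.2555] f [-4.54 -2.56  8.07] w 0.104
jawx [0.995 0.103 0.003] fing [ 0.003 -0.001 -1.   ] z [-0.103  0.995 -0.001] jaw yaw deg 5.92
tool delta mm [-108.1  164.2    2.6]
64.55356219648807
```

View pics/scene18.png

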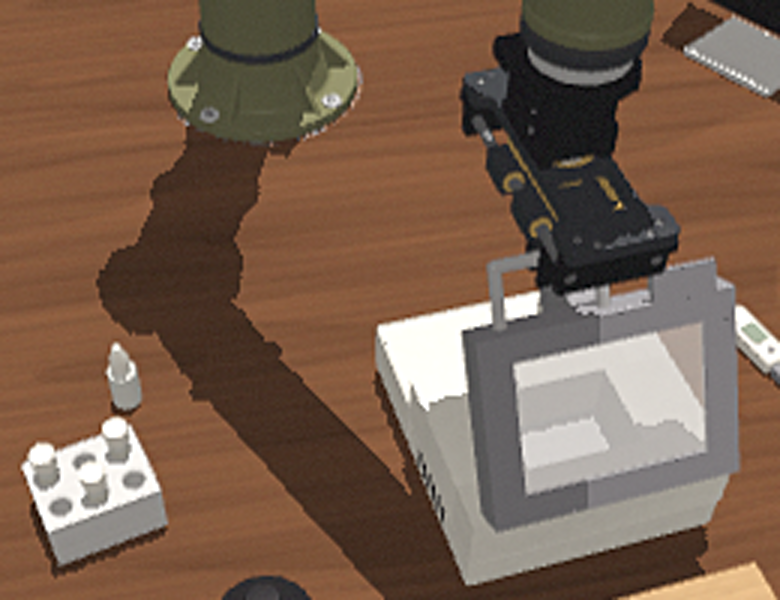

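View pics/wrist18.png

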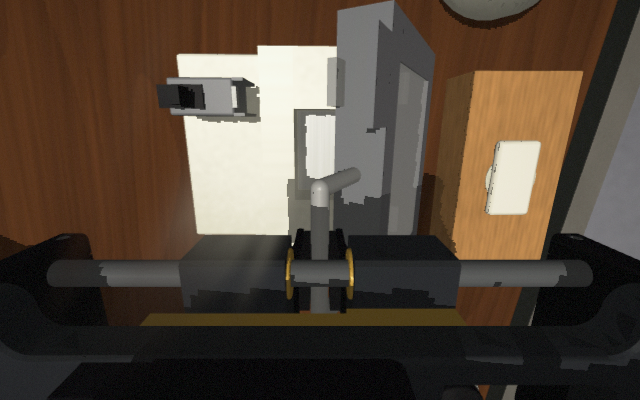

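Lid up at about 61°, bar between the fingers, tubes and bystanders in place. I'll let it settle before checking.

Call:
{"name": "drive_tool", "arguments": {
  "increments": "0 0 0 0 255;0 0 0 0 255;0 0 0 0 255;0 0 0 0 255;0 0 0 0 255;0 0 0 0 255;0 0 0 0 255;0 0 0 0 255"
}}

```text
time: 32.45
position: [0.6218, 0.1306, 0.2555]
tool_rot: [-1.571, -0.084, 0.079]
ft_force: [-4.1, -2.2, 6.4]
grip_width: 0.106
```

Run:
```python
from h import *
from bench import workorder
p=st();print(p['position'],p['ft_force'],p['grip_width'],abs(p['qd']).max(),p['time'])
if abs(p['position']-[.6219,.1306,.2555]).max()<.003 and abs(p['grip_width']-.104)<.01:
    print(workorder.close_job())
```

```text
[0.62179045 0.13063227 0.25549047] [-4.12570065 -2.16880227  6.44611298] 0.10605124828668812 0.0022526016863239256 32.45
the job is handed in; nothing more can be done
None
```

The job is done and handed in at about 32.5 s. It reports no verdict, so this rests on my own checks.

- **Tubes:** I set both into the front-row outer bores, at (-18, -31) and (-18, +31) mm. In the scene image they sit at the same height as the third tube.
- **Tug:** The lid came up only a few millimetres at the bar, then stopped hard at about 30 N. The catch was holding it, with the slide still at home. The fingers slipped about 3 mm on the bar in this tug; I then regripped it.
- **Catch:** I drew the slide back about 16 mm until it met its stop (about 8 N), and the lid then rose freely.
- **Lid:** I raised it to about 61°, worked out from the tool position, and it is still gripped by the bar.
- **Last checks:** The arm did not move over a full second of waiting, and the grip opening matches the bar. The tool reads about 8 N, though part of that is the arm pressing on the lid. I saw the tubes upright in the block and the dropper bottle undisturbed. I did not check the wash bottle or the meter in the final image.
- **Disagreements:** My heater pose estimates from the different camera views differed by up to about 10 mm and 2°. I relied on the close-up wrist views of the bar and the knob, which agreed with each other to about 2 mm.

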